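# Load the graded absorber filter into the beam bench and open the shutter

### The arm

A 7-joint arm with a two-finger parallel gripper is mounted at the origin on the work surface. World frame = base frame: x ahead of the robot, y to its left, z up, the work surface at z = 0. Lengths are in m, angles in rad, forces in N, time in s.
With the tool pointing down it reaches from about 0.425 to 0.875 m from the base axis. Payload 4.7 kg.
Tool frame: the origin (TCP) lies at the very end of the fingers, on their centre line; the grasp point (between the pads) lies behind it (ctrl.grasp_offset is the z of the grasp point in the tool frame, in m); z points along the fingers, y is the direction in which the jaws open and shut (so a half turn about z gives the same grasp; the last joint's range is limited). The gripper opens to 87 mm and grips with 3 to 60 N. Pads are 19 mm wide; open, the fingers measure 117 mm over their backs; the gripper's body (75 mm by 190 mm) begins 51 mm behind the grasp point.
Start: joints at [-1.201, 0.321, -0.07, 1.45, 0.023, 1.371, -0.057], TCP at [0.226, 0.609, 0.223] pointing down, gripper open.
Joint ranges: [-2.86, 2.86], [-0.3, 2.09], [-1.38, 1.24], [0.06, 2.45], [-1.56, 4.7], [0.09, 2.05], [-2.69, 2.69]. Speed limits (rad/s): [2.57, 2.57, 3.14, 3.14, 3.14, 3.14, 3.14].

### API

Orientations are given as a rotation vector (axis times angle).
In Python, from cell import sensors, grab_frame, workorder, search_frame, masks_of, ctrl gives the robot as it stands.
- The arm moves only by the shell command python3 -m inch 'ROWS'. ROWS is JSON, a list of rows, each an object of numbers: "grip": the opening in per cent of the stroke, from 0 (shut) to 100 (fully open); "tx", "ty", "tz": the shift along the world's x, y, z in mm; "yaw": the turn about the world's z in rad. A call has 1 to 10 rows; each row is the pose to reach, as a shift and turn from the pose commanded when the call began; what a row does not reach only later rows make up. A row lasts 1/8 s, in which the tool goes at most 62.5 mm and 10.7 degrees, less where a joint would pass 70% of its speed; a pose out of reach is approached as far as the arm can. A call with a gripper value outside its range is refused whole. The fingers move at their own pace and stop on an object; the grip force is fixed at half the most. Time passes only in rows, so rows that repeat a pose let the fingers close. It gives the time, the measured TCP pose, the force and the opening at its end, in the units of the state.
- sensors.state(): the state, without advancing time (a new reading comes with each control period).
- grab_frame(name): name is "scene" or "side" or "wrist"; returns a dict with "img" (480x640x3 uint8, blue, green, red), "fx", "fy", "cx", "cy" (pixels), "D" ([k1, k2, p1, p2, k3] as OpenCV has them; the pictures are not rectified), "rvec" (rotation vector, rad) and "tvec" (3), from world to camera coordinates, as OpenCV has them; the wrist camera has in their place "hand_eye" (4x4, takes a point from camera to tool coordinates, whose origin is the TCP and whose axes are the flange's). Camera axes: x right, y down, z forward; pixel columns grow to the right and rows downward; lengths in m; the calibration is good to about 2 mm. A picture is of the moment at which its call begins: read the wrist's pose just before it. There is no depth.
- workorder.finish_job(): hands the job in, once; it reports no verdict.
Trained networks look in a picture, given as the dict that the camera call returned (one of the last four; its "shot" number tells which), for a name from the list of things; names that differ only in an ending like _2 or _b are one class to them, and where a whole thing is asked for, a point or a joint stands for the part that bears it (a point fixed in the world has none). Each returns a list of dicts, best first, with "p" (0 to 1); they miss things now and then, are a little off and sometimes report something else, mostly with a low value. They report only what shows in the picture. A call takes as long as a camera call.
- search_frame(picture, target): "xyz" ([x, y, z] in m, in world coordinates, good to about 4 mm: the middle of the surface that is visible of it).
- masks_of(picture, target): "pixels" (480x640 bool, what is visible of it).
The state is a dict: "time_s": time; "q": joint angles; "dq": joint speeds; "effort": joint torques, N m; "position": TCP position; "tcp_rot": TCP orientation; "contact_force": force on the tool from outside, world axes, zero at the start; "ft_torque": the same for the moment, N m; "finger_gap": finger opening in m.
Only numpy, scipy, OpenCV 4.12 (cv2) and the standard library are available. Lean on these libraries where they do the work, as an engineer would, in place of code of your own. Each camera call takes 0.05 s, during which the arm holds its last target. There are 200 camera calls.

### The job

Set up the graded filter for the transmission count: working outwards from the source, first slide the lead plate (yellow grip) into slot 1 of the carrier, next to the source, then the tin plate (blue grip) into slot 2, then the copper plate (red grip) into slot 3, next to the detector; keep hold of each plate until it stands right down on the slot's floor, then let it go. Keep the shutter closed until all three are in, then push its red-knobbed lever from the closed side all the way over to the open stop. Do not touch the detector, and leave the jar and the vials where they are.

Things in the scene. Friction and masses are not known exactly. Their poses are not given: they have to be found in the camera images.
- lead: lead (dark grey) plate: grey frame 70 wide (x), 8 thick (y), 80 mm high, metal window on both faces; on the middle of its top edge a yellow grip tab 36 (x) x 10 (y) mm, from 80 to 112 mm above the underside. The lowest 3 mm narrow to 64 x 5 mm. About 0.4 kg. Origin: centre of the underside, z up. Starts upright in any of the stand's 3 places; either face may look to the source
- tin: tin (bright silver) plate: grey frame 70 wide (x), 8 thick (y), 80 mm high, metal window on both faces; on the middle of its top edge a blue grip tab 36 (x) x 10 (y) mm, from 80 to 112 mm above the underside. The lowest 3 mm narrow to 64 x 5 mm. About 0.2 kg. Origin: centre of the underside, z up. Starts upright in any of the stand's 3 places; either face may look to the source
- copper: copper (reddish) plate: grey frame 70 wide (x), 8 thick (y), 80 mm high, metal window on both faces; on the middle of its top edge a red grip tab 36 (x) x 10 (y) mm, from 80 to 112 mm above the underside. The lowest 3 mm narrow to 64 x 5 mm. About 0.26 kg. Origin: centre of the underside, z up. Starts upright in any of the stand's 3 places; either face may look to the source
- rack: fixed wooden plate stand, 100 (x) x 160 (y) x 52 mm high. Origin: centre of its underside, z up. Three places at y = +50, 0, -50 mm, floor 12 mm above the table, side grooves 10.5 mm wide, 40 mm deep; the plates stand with their thickness along its y, so lift them straight up. 40 mm free between neighbouring grip tabs
- bench: fixed beam bench with rail, grey source pot (yellow band), shutter box, plate carrier, detector. Origin: on the table under slot 2; x across the beam, y along it to the source, z up. Carrier: 89 (x) x 150 (y) mm, walls' top 90 mm above the table. A home plate's frame stands 20 mm out of it, its tab top 142 mm above the table. Pot and shutter box lower than 121 mm, detector than 102 mm
- slot1 (a point): slot 1 (one white dot on the wall beside it), next to the source: middle of its floor, 30 mm above the table, axes as the bench; a plate goes in with its thickness along y. Two facing side grooves 10 mm wide (y), 72.5 mm between their bottoms (x), ribs 6.5 mm deep; open at the top, 60 mm above the floor, with 4 mm x 45 degree lead-ins
- slot2 (a point): slot 2 (two white dots), the middle one, made like slot 1 and 50 mm from it towards the detector: the middle of its floor, same axes
- slot3 (a point): slot 3 (three white dots), the one next to the detector, made like slot 1 and 50 mm beyond slot 2: the middle of its floor, same axes
- shutter (a joint): shutter lever, rad: 0 = closed (leaning 0.6 rad to the bench's -x side, over the red mark), 1.2 = open stop (leaning 0.6 rad to +x, over the green mark). It starts at 0 to 0.08, turns about a line parallel to the bench's y axis and stays where it is left (about 2 N at the knob)
- shutter_knob (a point): centre of the red ball knob, 20 mm across, at the end of the shutter lever, 60 mm from its pivot. The pivot is on the grey shutter box at bench x = 0, y = +114 mm, 106 mm above the table; the knob is about 156 mm above the table when closed or open, 166 mm midway
- detector: scintillation detector on the same bench, not to be touched: a round can 62 mm across, from 95 to 329 mm from slot 2 away from the source, its axis 70 mm above the table. Origin: on the table under slot 2, y towards the source
- jar: round whitish sample jar with white lid and yellow label, 110 mm across and 110 mm high, loose, to be left alone. Origin: centre of the underside
- vial1: yellow sample vial with white cap, 28 mm across, 61 mm high, loose, to be left alone. Origin: centre of the underside
- vial2: dark brown sample vial with white cap, 28 mm across, 61 mm high, loose, to be left alone. Origin: centre of the underside

How it is judged:
By the outcome, as a careful person would: the job done as asked, in the order asked, and still so for the second after the job is handed in, with the robot touching nothing.
It also fails if it takes over 72 s, if anything falls off the work surface, if the arm or the gripper's body presses on something with over 40 N, if the wrist force passes 120 N, or if a joint passes its speed limit or range.

## Working session

There is one attempt and no reset: what is moved stays moved. The work goes in short steps, Python scripts to look and compute and a shell command to move; the robot and the scene stay as the last step left them, time stands still between calls to the robot, and variables do not carry over. Pictures are saved under pics/ and viewed, about 8 in all and at most 12, crops included, and the job is handed in when it is done.

```bash
mkdir -p pics; ls; python3 - <<'E'
from cell import *
import cv2,numpy as np
print(sensors.state(), ctrl.grasp_offset)
a=[]
for n in("scene","side"):
    f=grab_frame(n); a.append(f["img"]); cv2.imwrite(f"pics/{n}0.png",f["img"])
    for t in("lead","tin","copper","rack","bench","shutter_knob","detector","jar","vial1","vial2","slot1","slot2","slot3"):
        try:
            r=search_frame(f,t); print(n,t,[(np.round(d["xyz"],3).tolist(),round(d["p"],2)) for d in r[:2]])
        except Exception as e: print(n,t,e)
E
```

```text
pics
{'time_s': 0.0, 'q': array([-1.20085837,  0.32179682, -0.07008832,  1.45165517,  0.02261088,
        1.37079336, -0.0569176 ]), 'dq': array([-1.08863459e-03, -1.42537132e-03, -2.26547855e-05,  2.50017514e-04,
       -7.09052318e-04,  7.73090077e-04,  1.03236934e-03]), 'effort': array([ 1.11337145e-04, -4.91291070e+01, -4.03765664e-01, -3.12535071e+01,
       -6.38781628e-02,  4.37754253e-02,  1.75299974e-04]), 'position': array([0.22630338, 0.6087535 , 0.2214885 ]), 'tcp_rot': array([-5.55936789e-01, -3.09178297e+00,  2.90913757e-03]), 'contact_force': array([-0.16486145, -0.17081145,  0.19602295]), 'ft_torque': array([-0.00177255,  0.0204896 , -0.01036655]), 'finger_gap': 0.08711011753072326} -0.0187
scene lead [([0.45, -0.158, 0.07], 0.78)]
scene tin [([0.452, -0.209, 0.09], 0.66)]
scene copper [([0.442, -0.256, 0.092], 0.78)]
scene rack [([0.474, -0.172, 0.024], 0.67), ([0.455, -0.158, 0.071], 0.64)]
scene bench [([0.654, 0.112, 0.079], 0.61), ([0.438, -0.256, 0.089], 0.35)]
scene shutter_knob [([0.604, 0.185, 0.138], 0.63), ([0.442, -0.258, 0.089], 0.43)]
scene detector [([0
[... 402 characters left out ...]
171, 0.093], 0.87)]
side tin [([0.445, -0.216, 0.095], 0.74)]
side copper [([0.426, -0.26, 0.076], 0.69)]
side rack [([0.454, -0.265, 0.026], 0.78), ([0.455, -0.168, 0.096], 0.22)]
side bench [([0.616, -0.046, 0.078], 0.8)]
side shutter_knob [([0.599, 0.172, 0.134], 0.58)]
side detector [([0.629, -0.172, 0.092], 0.73), ([0.418, 0.034, 0.035], 0.73)]
side jar [([0.356, -0.398, 0.093], 0.95), ([0.431, 0.135, 0.036], 0.6)]
side vial1 [([0.428, 0.137, 0.037], 0.67), ([0.422, 0.035, 0.032], 0.46)]
side vial2 [([0.428, 0.137, 0.037], 0.67), ([0.422, 0.035, 0.032], 0.46)]
side slot1 [([0.62, -0.053, 0.074], 0.83)]
side slot2 [([0.62, -0.053, 0.074], 0.83)]
side slot3 [([0.62, -0.053, 0.074], 0.83)]
```

View pics/scene0.png

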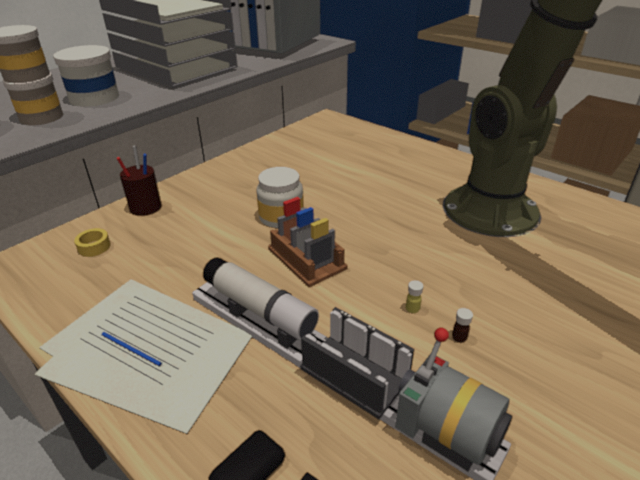

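View pics/side0.png

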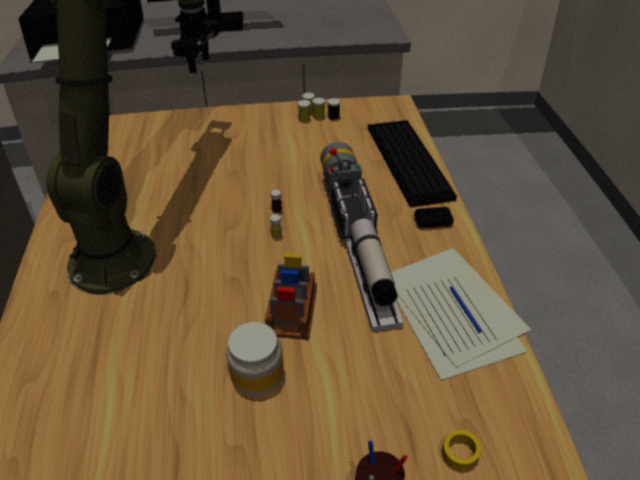

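The pictures show the stand with yellow, blue and red tabs at scene (320,228), (304,216) and (291,207). The red-knobbed lever is at (441,335), the carrier is around (355,355), and both vials stand in front of it. I'll go above the bench for a closer look.

```bash
python3 -m inch '[{"tz":60},{"tx":40,"ty":-40,"tz":110,"yaw":0.18},{"tx":80,"ty":-90,"tz":130,"yaw":0.356},{"tx":120,"ty":-140,"tz":150,"yaw":0.356},{"tx":160,"ty":-190,"tz":170,"yaw":0.356},{"tx":200,"ty":-230,"tz":180,"yaw":0.356},{"tx":240,"ty":-270,"tz":180,"yaw":0.356},{"tx":280,"ty":-310,"tz":180,"yaw":0.356},{"tx":310,"ty":-350,"tz":180,"yaw":0.356},{"tx":330,"ty":-400,"tz":180,"yaw":0.356}]' && python3 -m inch '[{"tx":20,"ty":-50},{"tx":30,"ty":-100},{"tx":30,"ty":-140},{"tx":30,"ty":-140},{"tx":30,"ty":-140}]'
cat > h.py <<'E'
from cell import *
import cv2,numpy as np
from scipy.spatial.transform import Rotation as R
def cam(n):
    s=sensors.state(); f=grab_frame(n)
    f["K"]=np.array([[f["fx"],0,f["cx"]],[0,f["fy"],f["cy"]],[0,0,1.]]); f["D"]=np.array(f["D"],float)
    if n=="wrist":
        T=np.eye(4); T[:3,:3]=R.from_rotvec(s["tcp_rot"]).as_matrix(); T[:3,3]=s["position"]
        C=T@np.array(f["hand_eye"])
    else:
        C=np.eye(4); r=R.from_rotvec(np.ravel(f["rvec"])).as_matrix(); C[:3,:3]=r.T; C[:3,3]=-r.T@np.ravel(f["tvec"])
    f["C"]=C; return f
def at(f,uv,z):   # world points of pixels on the plane z
    p=cv2.undistortPoints(np.array(uv,float).reshape(-1,1,2),f["K"],f["D"]).reshape(-1,2)
    d=np.c_[p,np.ones(len(p))]@f["C"][:3,:3].T; o=f["C"][:3,3]
    return o+d*((z-o[2])/d[:,2])[:,None]
def px(f,P):
    Ci=np.linalg.inv(f["C"]); return cv2.projectPoints(np.array(P,float).reshape(-1,3),cv2.Rodrigues(Ci[:3,:3])[0],Ci[:3,3],f["K"],f["D"])[0].reshape(-1,2)
def yawdir(): # jaw direction angle, deg
    y=R.from_rotvec(sensors.state()["tcp_rot"]).as_matrix()[:,1]; return np.degrees(np.arctan2(y[1],y[0]))
E
python3 - <<'E'
from h import *
f=cam("wrist"); cv2.imwrite("pics/w1.png",f["img"]); np.save("w1.npy",f["C"])
print(np.round(f["C"],3),yawdir(),f["fx"])
r=search_frame(f,"shutter_knob"); print(r)
E
```

```text
[[ 0.35   0.909  0.228  0.163]
 [ 0.937 -0.339 -0.084  0.632]
 [ 0.001  0.243 -0.97   0.385]
 [ 0.     0.     0.     1.   ]] 69.61837299079043 364.363517930249
[]schema error: expected keys grip, tx, ty, tz, yaw
```

View pics/w1.png

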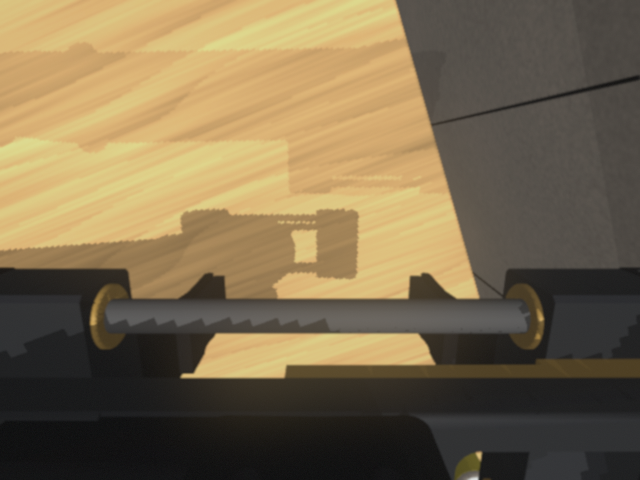

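The wrist image shows only bare table, because the move was refused: every row needs all its keys. The gripper hides the rows below about 270. I'll resend the move with a pose that puts the bench in the upper half.

```bash
python3 -m inch '[{"grip":35,"tx":0,"ty":0,"tz":60,"yaw":0},{"grip":35,"tx":40,"ty":-40,"tz":110,"yaw":0.18},{"grip":35,"tx":80,"ty":-80,"tz":130,"yaw":0.356},{"grip":35,"tx":120,"ty":-120,"tz":150,"yaw":0.356},{"grip":35,"tx":160,"ty":-160,"tz":170,"yaw":0.356},{"grip":35,"tx":200,"ty":-200,"tz":180,"yaw":0.356},{"grip":35,"tx":240,"ty":-240,"tz":180,"yaw":0.356},{"grip":35,"tx":280,"ty":-280,"tz":180,"yaw":0.356},{"grip":35,"tx":320,"ty":-320,"tz":180,"yaw":0.356},{"grip":35,"tx":360,"ty":-360,"tz":180,"yaw":0.356}]' && python3 -m inch '[{"grip":35,"tx":40,"ty":-40,"tz":0,"yaw":0},{"grip":35,"tx":80,"ty":-80,"tz":0,"yaw":0},{"grip":35,"tx":110,"ty":-120,"tz":0,"yaw":0},{"grip":35,"tx":120,"ty":-160,"tz":0,"yaw":0},{"grip":35,"tx":120,"ty":-180,"tz":0,"yaw":0},{"grip":35,"tx":120,"ty":-180,"tz":0,"yaw":0},{"grip":35,"tx":120,"ty":-180,"tz":0,"yaw":0}]'
python3 - <<'E'
from h import *
f=cam("wrist"); cv2.imwrite("pics/w2.png",f["img"]); np.save("w2.npy",f["C"])
print(np.round(f["C"],3),yawdir())
r=search_frame(f,"shutter_knob"); print(r)
E
```

```text
time_s: 2.75
position: [0.5875, 0.248, 0.4029]
tcp_rot: [-0.001, 3.141, 0.001]
contact_force: [0.8, 1.2, 0.1]
finger_gap: 0.0308
time_s: 3.62
position: [0.7059, 0.072, 0.4031]
tcp_rot: [-0.005, 3.141, 0.003]
contact_force: [0.0, 0.2, 0.4]
finger_gap: 0.0307
[[-0.002  0.97   0.244  0.639]
 [ 1.     0.001  0.004  0.071]
 [ 0.003  0.244 -0.97   0.565]
 [ 0.     0.     0.     1.   ]] 90.22873814251054
[{'xyz': [0.5985, 0.1773, 0.1482], 'p': 0.65}]
```

View pics/w2.png

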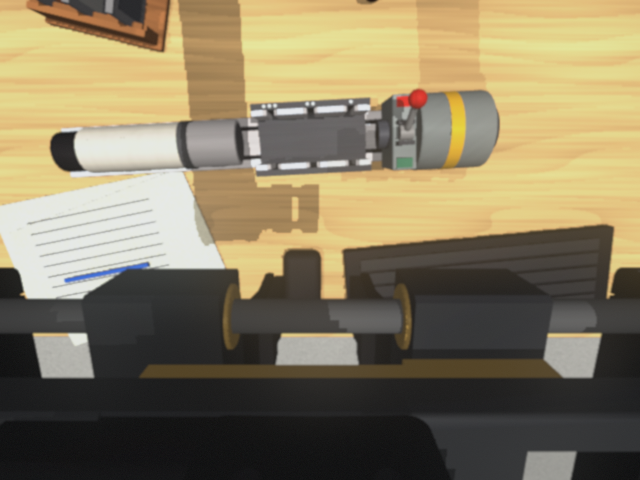

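The carrier is around (310,137), source pot right, detector left, and the knob at (417,98) leans towards the robot (-x), so it is closed. I'll zoom into the carrier with a model overlay.

```bash
cat >> h.py <<'E'
def load(png,npy):
    f=grab_frame("wrist"); f["K"]=np.array([[f["fx"],0,f["cx"]],[0,f["fy"],f["cy"]],[0,0,1.]]); f["D"]=np.array(f["D"],float)
    f["img"]=cv2.imread(png); f["C"]=np.load(npy); return f
E
python3 - <<'E'
from h import *
f=load("pics/w2.png","w2.npy")
P=at(f,[[251,105],[370,98],[257,173],[371,164]],0.09); print(np.round(P,4))
x0,y0,s=235,80,4
im=cv2.resize(f["img"][y0:y0+105,x0:x0+195],None,fx=s,fy=s,interpolation=cv2.INTER_CUBIC)
# red knob centroid
hsv=cv2.cvtColor(f["img"],cv2.COLOR_BGR2HSV)
m=((hsv[...,0]<8)|(hsv[...,0]>172))&(hsv[...,1]>170)&(hsv[...,2]>90); m[:, :380]=0; m[180:]=0
n,l,st,c=cv2.connectedComponentsWithStats(m.astype(np.uint8)); print([(st[i].tolist(),c[i].round(1)) for i in range(1,n) if st[i][4]>20])
c0=P.mean(0); th=np.radians(np.mean([np.degrees(np.arctan2(P[b][1]-P[a][1],P[b][0]-P[a][0])) for a,b in((0,1),(2,3))])-90); print("c",c0,"yaw",np.degrees(th))
for k in range(0,im.shape[1],40): cv2.putText(im,str(x0+k//s),(k,8),0,.3,(0,0,255),1); 
for k in range(0,im.shape[0],40): cv2.putText(im,str(y0+k//s),(0,k+8),0,.3,(0,0,255),1)
cv2.imwrite("pics/c2.png",im)
E
```

```text
[[ 0.5841 -0.0082  0.09  ]
 [ 0.5757  0.1377  0.09  ]
 [ 0.6663 -0.0039  0.09  ]
 [ 0.6547  0.1419  0.09  ]]
[([398, 90, 29, 18, 339], array([413.4,  99. ]))]
c [0.62020211 0.06684912 0.09      ] yaw 3.9254697553158597
```

View pics/c2.png

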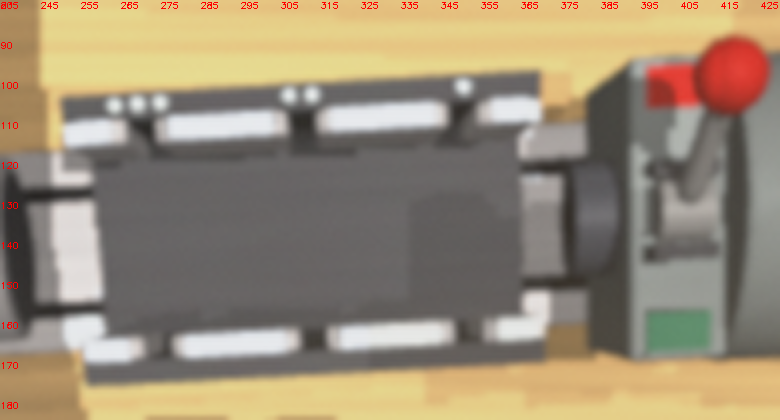

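```bash
python3 - <<'E'
from h import *
f=load("pics/w2.png","w2.npy")
for z in(.09,.08,.07):
    g=at(f,[[270.5,112],[310.5,110.5],[351,108],[274.5,167],[313.3,164.7],[352.3,162.7]],z)
    print(z,np.round(g[:,:2]*1000,1).tolist())
    print(" spans",np.linalg.norm(g[2]-g[0]),np.linalg.norm(g[5]-g[3]),np.linalg.norm(g[4]-g[1]),"mid",g.mean(0), "yaw",[np.degrees(np.arctan2(-(g[b]-g[a])[0],(g[b]-g[a])[1])) for a,b in((0,2),(3,5))])
k=at(f,[[417.5,98.6]],.156); print("knob",k)
for n in("scene","side"):
    s=cam(n)
    # triangulation input for knob: red mask near network hit
    m=masks_of(s,"shutter_knob"); 
    if m:
        ys,xs=np.nonzero(m[0]["pixels"]); print(n,xs.mean(),ys.mean(),len(xs),at(s,[[xs.mean(),ys.mean()]],.156))
E
```

```text
0.09 [[592.2, 15.5], [590.3, 64.8], [587.3, 114.7], [658.7, 18.7], [655.7, 68.3], [653.1, 118.0]]
 spans 0.09931249174351375 0.09943579404437827 0.06547796636734818 mid [0.62290846 0.06665662 0.09      ] yaw [np.float64(2.8280058816793487), np.float64(3.2118401805759653)]
0.08 [[591.2, 14.3], [589.3, 64.7], [586.2, 115.6], [659.1, 17.6], [656.1, 68.2], [653.4, 119.0]]
 spans 0.10140306022719887 0.10152895809182007 0.06685630428295401 mid [0.62257677 0.06656277 0.08      ] yaw [np.float64(2.8280058816793536), np.float64(3.2118401805759618)]
0.07 [[590.3, 13.1], [588.3, 64.6], [585.1, 116.5], [659.6, 16.5], [656.5, 68.1], [653.7, 120.0]]
 spans 0.10349362871088402 0.10362212213926185 0.06823464219855972 mid [0.62224507 0.06646892 0.07      ] yaw [np.float64(2.828005881679419), np.float64(3.211840180575958)]
knob [[0.58487557 0.17855432 0.156     ]]
scene 434.06611570247935 352.0971074380165 484 [[0.61743024 0.18786742 0.156     ]]
```

Bench at (0.623, 0.067) with yaw +3.0°; the knob agrees with the model to 2 mm. Next, look at the stand from above.

```bash
python3 -m inch '[{"grip":35,"tx":-30,"ty":-50,"tz":0,"yaw":0},{"grip":35,"tx":-60,"ty":-100,"tz":-10,"yaw":0},{"grip":35,"tx":-90,"ty":-150,"tz":-20,"yaw":0},{"grip":35,"tx":-120,"ty":-200,"tz":-40,"yaw":0},{"grip":35,"tx":-150,"ty":-240,"tz":-60,"yaw":0},{"grip":35,"tx":-180,"ty":-280,"tz":-80,"yaw":0},{"grip":35,"tx":-180,"ty":-280,"tz":-80,"yaw":0},{"grip":35,"tx":-180,"ty":-280,"tz":-80,"yaw":0}]'
python3 - <<'E'
from h import *
f=cam("wrist"); cv2.imwrite("pics/w3.png",f["img"]); np.save("w3.npy",f["C"])
hsv=cv2.cvtColor(f["img"],cv2.COLOR_BGR2HSV); H,S,V=cv2.split(hsv)
for n,m in(("yel",(H>20)&(H<35)&(S>150)),("blue",(H>105)&(H<130)&(S>150)),("red",((H<6)|(H>174))&(S>170))):
    m=(m&(V>70)).astype(np.uint8); m[265:]=0
    k,l,st,c=cv2.connectedComponentsWithStats(m)
    for i in range(1,k):
        if st[i][4]>60: print(n,st[i].tolist(),c[i].round(1),cv2.minAreaRect(np.argwhere(l==i)[:,::-1].astype(np.int32)))
im=f["img"][:270]; cv2.imwrite("pics/c3.png",im)
E
```

```text
time_s: 5.03
position: [0.5268, -0.2101, 0.323]
tcp_rot: [-0.001, 3.141, 0.001]
contact_force: [0.6, -0.2, -0.6]
finger_gap: 0.0307
yel [167, 22, 58, 85, 693] [208.9  76.4] ((204.51980590820312, 71.46135711669922), (37.1213264465332, 92.13034057617188), 27.12130355834961)
yel [357, 121, 22, 40, 514] [367.1 139.7] ((367.1470947265625, 139.41177368164062), (13.581995010375977, 40.503448486328125), 14.03624439239502)
blue [309, 109, 16, 39, 317] [316.5 128.2] ((316.48236083984375, 128.32940673828125), (8.460289001464844, 37.96283721923828), 12.528807640075684)
red [257, 95, 20, 41, 519] [266.2 115.7] ((266.6358337402344, 115.27547454833984), (13.883069038391113, 39.9906120300293), 10.619654655456543)
```

View pics/c3.png

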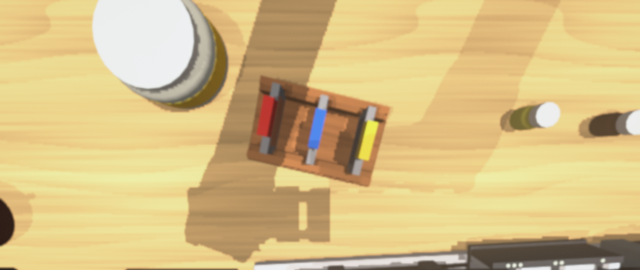

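The stand is seen from above: red (266,116), blue (316,128) and yellow (367,140), with clear space around. I'll fit the tab boxes to the colour masks.

```bash
python3 - <<'E'
from h import *
from scipy.optimize import minimize
f=load("pics/w3.png","w3.npy")
S=4
im=cv2.resize(f["img"],None,fx=S,fy=S,interpolation=cv2.INTER_CUBIC)
H,Sa,V=cv2.split(cv2.cvtColor(im,cv2.COLOR_BGR2HSV))
ms={"yel":(H>20)&(H<35)&(Sa>130),"blue":(H>100)&(H<130)&(Sa>110),"red":((H<6)|(H>174))&(Sa>150)}
boxes={"yel":(340,110,395,170),"blue":(295,95,340,160),"red":(245,85,290,150)}
for n,m in ms.items():
    a,b,c,d=[S*v for v in boxes[n]]; mm=np.zeros(m.shape,bool); mm[b:d,a:c]=m[b:d,a:c]&(V[b:d,a:c]>60)
    c0=at(f,[np.argwhere(mm)[:,::-1].mean(0)/S],.115)[0]
    def cost(p):
        x,y,t=c0[0]+p[0]/1e3,c0[1]+p[1]/1e3,np.radians(p[2])
        R2=np.array([[np.cos(t),-np.sin(t)],[np.sin(t),np.cos(t)]])
        P=[[*(R2@[sx*.018,sy*.005]+[x,y]),z] for sx in(-1,1) for sy in(-1,1) for z in(.092,.124)]
        h=cv2.convexHull(((px(f,P)+.5)*S-.5).astype(np.float32)); r=np.zeros(mm.shape,np.uint8); cv2.fillConvexPoly(r,np.round(h*16).astype(np.int32),1,shift=4); r=r>0
        return 1-(r&mm).sum()/(r|mm).sum()
    best=min((minimize(cost,[0,0,t],method="Nelder-Mead",options=dict(initial_simplex=[[0,0,t],[4,0,t],[0,4,t],[0,0,t+6]])) for t in(-15,-8)),key=lambda o:o.fun)
    print(n,np.round([c0[0]*1e3+best.x[0],c0[1]*1e3+best.x[1],best.x[2]],1),round(best.fun,3))
E
```

```text
yel [ 449.7 -160.8  -13.8] 0.056
blue [ 439.1 -210.4  -14.6] 0.1
red [ 427.1 -258.6  -12.9] 0.073
```

```bash
python3 -m inch '[{"grip":35,"tx":-30,"ty":20,"tz":-50,"yaw":-0.12},{"grip":35,"tx":-60,"ty":40,"tz":-90,"yaw":-0.227},{"grip":35,"tx":-77,"ty":49,"tz":-130,"yaw":-0.227},{"grip":35,"tx":-77,"ty":49,"tz":-165,"yaw":-0.227},{"grip":35,"tx":-77,"ty":49,"tz":-185,"yaw":-0.227},{"grip":35,"tx":-77,"ty":49,"tz":-205,"yaw":-0.227},{"grip":35,"tx":-77,"ty":49,"tz":-228,"yaw":-0.227},{"grip":35,"tx":-77,"ty":49,"tz":-228,"yaw":-0.227},{"grip":35,"tx":-77,"ty":49,"tz":-228,"yaw":-0.227}]'
python3 -c "
from h import *;print(yawdir())
f=cam('wrist');cv2.imwrite('pics/w4.png',f['img'])"
```

```text
time_s: 6.25
position: [0.4506, -0.1613, 0.0955]
tcp_rot: [0.353, 3.12, -0.0]
contact_force: [-0.4, 0.3, -0.2]
finger_gap: 0.0304
77.08112649362465
```

View pics/w4.png

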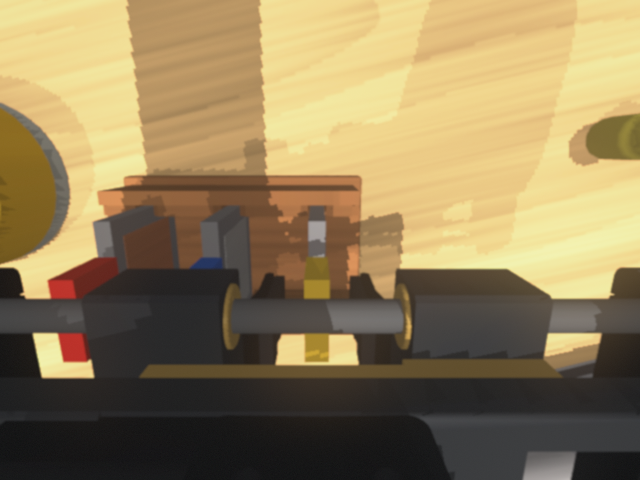

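The yellow tab (col 317) is centred between the fingers (277 and 360). Close and lift.

```bash
python3 -m inch '[{"grip":0,"tx":0,"ty":0,"tz":0,"yaw":0},{"grip":0,"tx":0,"ty":0,"tz":0,"yaw":0},{"grip":0,"tx":0,"ty":0,"tz":0,"yaw":0},{"grip":0,"tx":0,"ty":0,"tz":0,"yaw":0},{"grip":0,"tx":0,"ty":0,"tz":10,"yaw":0},{"grip":0,"tx":0,"ty":0,"tz":30,"yaw":0},{"grip":0,"tx":0,"ty":0,"tz":60,"yaw":0},{"grip":0,"tx":0,"ty":0,"tz":110,"yaw":0},{"grip":0,"tx":0,"ty":0,"tz":150,"yaw":0},{"grip":0,"tx":0,"ty":0,"tz":150,"yaw":0}]'
```

```text
time_s: 7.55
position: [0.4511, -0.1624, 0.2479]
tcp_rot: [0.355, 3.115, -0.0]
contact_force: [0.9, 0.7, -3.0]
finger_gap: 0.0099
```

```bash
python3 -m inch '[{"grip":0,"tx":20,"ty":30,"tz":0,"yaw":0},{"grip":0,"tx":45,"ty":70,"tz":0,"yaw":0.05},{"grip":0,"tx":70,"ty":115,"tz":0,"yaw":0.12},{"grip":0,"tx":100,"ty":160,"tz":0,"yaw":0.2},{"grip":0,"tx":130,"ty":210,"tz":0,"yaw":0.278},{"grip":0,"tx":155,"ty":250,"tz":0,"yaw":0.278},{"grip":0,"tx":170,"ty":279,"tz":0,"yaw":0.278},{"grip":0,"tx":170,"ty":279,"tz":-20,"yaw":0.278},{"grip":0,"tx":170,"ty":279,"tz":-40,"yaw":0.278},{"grip":0,"tx":170,"ty":279,"tz":-40,"yaw":0.278}]'
python3 -c "
from h import *;print(yawdir(),sensors.state()['position'])
f=cam('wrist');cv2.imwrite('pics/w5.png',f['img'])"
```

```text
time_s: 8.8
position: [0.6172, 0.116, 0.2008]
tcp_rot: [0.078, -3.134, 0.003]
contact_force: [0.1, -0.5, -2.8]
finger_gap: 0.0097
92.8675041983086 [0.61723213 0.11602039 0.20084373]
```

View pics/w5.png

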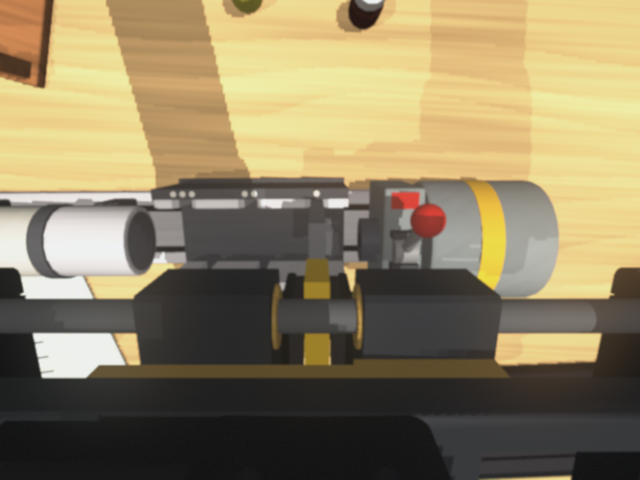

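The plate's near edge (318,240) lines up with the single dot at (316,193) and the slot 1 gap. I'll check this numerically.

```bash
python3 - <<'E'
from h import *
f=cam("wrist"); print(sensors.state()["position"],yawdir())
m=cv2.cvtColor(f["img"],cv2.COLOR_BGR2HSV); 
print("knob",at(f,[[428,220]],.156))
print("gap pred",px(f,[[.5873,.1147,.09]]),"knob pred",px(f,[[.583,.1787,.156]]))
c=cv2.resize(f["img"][170:270,140:380],None,fx=3,fy=3,interpolation=cv2.INTER_CUBIC); cv2.imwrite("pics/c5.png",c)
E
```

```text
[0.61916375 0.11643867 0.20421241] 92.8656935911209
knob [[0.58673709 0.17929209 0.156     ]]
gap pred [[317.01457129 200.91686389]] knob pred [[427.76881147 213.60345857]]
```

View pics/c5.png

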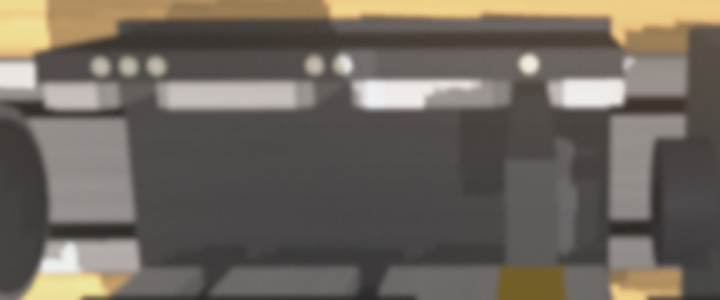

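```bash
python3 -m inch '[{"grip":0,"tx":2.5,"ty":0.3,"tz":0,"yaw":0.003},{"grip":0,"tx":2.5,"ty":0.3,"tz":-15,"yaw":0.003},{"grip":0,"tx":2.5,"ty":0.3,"tz":-25,"yaw":0.003},{"grip":0,"tx":2.5,"ty":0.3,"tz":-32,"yaw":0.003},{"grip":0,"tx":2.5,"ty":0.3,"tz":-38,"yaw":0.003},{"grip":0,"tx":2.5,"ty":0.3,"tz":-44,"yaw":0.003},{"grip":0,"tx":2.5,"ty":0.3,"tz":-50,"yaw":0.003},{"grip":0,"tx":2.5,"ty":0.3,"tz":-50,"yaw":0.003}]'
```

```text
time_s: 9.9
position: [0.6214, 0.117, 0.1533]
tcp_rot: [0.085, -3.139, 0.001]
contact_force: [-1.5, -0.9, -5.1]
finger_gap: 0.0101
```

Underside at about 0.070, so it is 20 mm into the slot with hardly any force. Continue down to just before the floor.

```bash
python3 -m inch '[{"grip":0,"tx":0,"ty":0,"tz":-10,"yaw":0},{"grip":0,"tx":0,"ty":0,"tz":-18,"yaw":0},{"grip":0,"tx":0,"ty":0,"tz":-26,"yaw":0},{"grip":0,"tx":0,"ty":0,"tz":-32,"yaw":0},{"grip":0,"tx":0,"ty":0,"tz":-37,"yaw":0},{"grip":0,"tx":0,"ty":0,"tz":-37,"yaw":0}]'; python3 -m inch '[{"grip":0,"tx":0,"ty":0,"tz":-2,"yaw":0},{"grip":0,"tx":0,"ty":0,"tz":-4,"yaw":0},{"grip":0,"tx":0,"ty":0,"tz":-4,"yaw":0}]'
```

```text
time_s: 10.65
position: [0.6214, 0.117, 0.1164]
tcp_rot: [0.085, -3.139, 0.001]
contact_force: [-2.7, -3.8, -4.2]
finger_gap: 0.0097
time_s: 11.02
position: [0.6215, 0.117, 0.1136]
tcp_rot: [0.085, -3.139, 0.001]
contact_force: [-5.5, -3.7, 0.2]
finger_gap: 0.0096
```

```bash
python3 -m inch '[{"grip":0,"tx":0,"ty":0,"tz":-1.5,"yaw":0},{"grip":0,"tx":0,"ty":0,"tz":-1.5,"yaw":0}]'
```

```text
time_s: 11.28
position: [0.6215, 0.117, 0.1131]
tcp_rot: [0.085, -3.139, 0.001]
contact_force: [-6.9, -3.9, 3.8]
finger_gap: 0.0098
```

The plate is on the floor: z is 0.1131 (expected 0.1135) and the vertical force has changed sign. Release, rise and go to the tin plate.

```bash
python3 -m inch '[{"grip":35,"tx":0,"ty":0,"tz":0,"yaw":0},{"grip":35,"tx":0,"ty":0,"tz":0,"yaw":0},{"grip":35,"tx":0,"ty":0,"tz":0,"yaw":0},{"grip":35,"tx":0,"ty":0,"tz":20,"yaw":0},{"grip":35,"tx":0,"ty":0,"tz":60,"yaw":0},{"grip":35,"tx":0,"ty":0,"tz":110,"yaw":0},{"grip":35,"tx":-25,"ty":-40,"tz":130,"yaw":-0.1},{"grip":35,"tx":-50,"ty":-85,"tz":130,"yaw":-0.2},{"grip":35,"tx":-75,"ty":-135,"tz":130,"yaw":-0.28},{"grip":35,"tx":-100,"ty":-180,"tz":130,"yaw":-0.28}]'; python3 -m inch '[{"grip":35,"tx":-30,"ty":-45,"tz":0,"yaw":0},{"grip":35,"tx":-55,"ty":-90,"tz":0,"yaw":0},{"grip":35,"tx":-75,"ty":-130,"tz":-20,"yaw":0},{"grip":35,"tx":-83,"ty":-146,"tz":-60,"yaw":0},{"grip":35,"tx":-83,"ty":-146,"tz":-90,"yaw":0},{"grip":35,"tx":-83,"ty":-146,"tz":-90,"yaw":0},{"grip":35,"tx":-83,"ty":-146,"tz":-90,"yaw":0}]'; python3 -c "
from h import *
f=cam('wrist');cv2.imwrite('pics/w6.png',f['img']);print(yawdir(),sensors.state()['position'])
b=cv2.cvtColor(f['img'],cv2.COLOR_BGR2HSV);m=(b[...,0]>105)&(b[...,0]<130)&(b[...,1]>140)&(b[...,2]>60)
for r in (250,262,290,345): print(r,np.nonzero(m[r])[0][[0,-1]] if m[r].any() else None)
print(px(f,[[.4386,-.2099,.124]]))"
```

```text
time_s: 12.52
position: [0.5216, -0.0643, 0.244]
tcp_rot: [0.356, 3.118, 0.001]
contact_force: [0.1, 0.0, -0.0]
finger_gap: 0.0303
time_s: 13.4
position: [0.4403, -0.2085, 0.1541]
tcp_rot: [0.353, 3.119, -0.0]
contact_force: [1.1, 0.7, -0.2]
finger_gap: 0.0308
77.10299155166379 [ 0.44046185 -0.20859945  0.15418524]
250 [307 320]
262 [306 320]
290 [307 320]
345 None
[[314.47891081 273.20925298]]
```

View pics/w6.png

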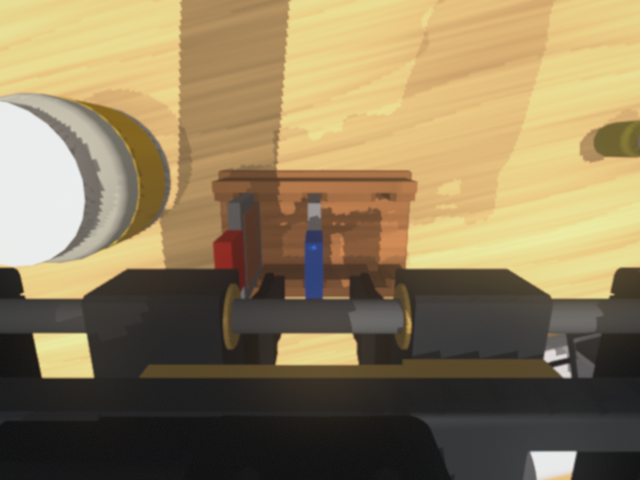

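The blue tab (col 314) is within 1–2 mm of the jaw centre (318), and the red tab is clear of the left finger. Down, grip, lift.

```bash
python3 -m inch '[{"grip":35,"tx":-2,"ty":-1.3,"tz":-15,"yaw":0},{"grip":35,"tx":-2,"ty":-1.3,"tz":-40,"yaw":0},{"grip":35,"tx":-2,"ty":-1.3,"tz":-58.5,"yaw":0},{"grip":35,"tx":-2,"ty":-1.3,"tz":-58.5,"yaw":0},{"grip":0,"tx":-2,"ty":-1.3,"tz":-58.5,"yaw":0},{"grip":0,"tx":-2,"ty":-1.3,"tz":-58.5,"yaw":0},{"grip":0,"tx":-2,"ty":-1.3,"tz":-58.5,"yaw":0},{"grip":0,"tx":-2,"ty":-1.3,"tz":-58.5,"yaw":0}]'; python3 -m inch '[{"grip":0,"tx":0,"ty":0,"tz":10,"yaw":0},{"grip":0,"tx":0,"ty":0,"tz":30,"yaw":0},{"grip":0,"tx":0,"ty":0,"tz":60,"yaw":0},{"grip":0,"tx":0,"ty":0,"tz":110,"yaw":0},{"grip":0,"tx":0,"ty":0,"tz":150,"yaw":0},{"grip":0,"tx":0,"ty":0,"tz":150,"yaw":0},{"grip":0,"tx":0,"ty":0,"tz":150,"yaw":0}]'
```

```text
time_s: 14.45
position: [0.4375, -0.2099, 0.0943]
tcp_rot: [0.354, 3.12, 0.0]
contact_force: [0.9, 0.1, 2.4]
finger_gap: 0.01
time_s: 15.32
position: [0.4363, -0.2094, 0.2427]
tcp_rot: [-0.354, -3.12, -0.001]
contact_force: [-0.1, -0.4, -2.1]
finger_gap: 0.0099
```

```bash
python3 -m inch '[{"grip":0,"tx":25,"ty":30,"tz":0,"yaw":0},{"grip":0,"tx":50,"ty":70,"tz":0,"yaw":0.05},{"grip":0,"tx":80,"ty":115,"tz":0,"yaw":0.12},{"grip":0,"tx":110,"ty":160,"tz":0,"yaw":0.2},{"grip":0,"tx":140,"ty":205,"tz":0,"yaw":0.277},{"grip":0,"tx":165,"ty":245,"tz":0,"yaw":0.277},{"grip":0,"tx":186,"ty":276,"tz":0,"yaw":0.277},{"grip":0,"tx":186,"ty":276,"tz":-20,"yaw":0.277},{"grip":0,"tx":186,"ty":276,"tz":-40,"yaw":0.277},{"grip":0,"tx":186,"ty":276,"tz":-40,"yaw":0.277}]'; python3 -m inch '[{"grip":0,"tx":0,"ty":0,"tz":0,"yaw":0},{"grip":0,"tx":0,"ty":0,"tz":0,"yaw":0}]'
python3 -c "
from h import *
print(yawdir(),sensors.state()['position'])"
```

```text
time_s: 16.58
position: [0.6205, 0.066, 0.1994]
tcp_rot: [0.08, -3.133, 0.002]
contact_force: [0.0, 0.4, -2.1]
finger_gap: 0.0098
time_s: 16.82
position: [0.6234, 0.0662, 0.2044]
tcp_rot: [-0.08, 3.139, 0.0]
contact_force: [-0.1, -0.5, -1.2]
finger_gap: 0.0097
92.9219337405393 [0.62335301 0.06621188 0.20440567]
```

```bash
python3 -m inch '[{"grip":0,"tx":-1.2,"ty":0.7,"tz":0,"yaw":0.002},{"grip":0,"tx":-1.2,"ty":0.7,"tz":-15,"yaw":0.002},{"grip":0,"tx":-1.2,"ty":0.7,"tz":-25,"yaw":0.002},{"grip":0,"tx":-1.2,"ty":0.7,"tz":-32,"yaw":0.002},{"grip":0,"tx":-1.2,"ty":0.7,"tz":-38,"yaw":0.002},{"grip":0,"tx":-1.2,"ty":0.7,"tz":-44,"yaw":0.002},{"grip":0,"tx":-1.2,"ty":0.7,"tz":-50,"yaw":0.002},{"grip":0,"tx":-1.2,"ty":0.7,"tz":-50,"yaw":0.002}]'
```

```text
time_s: 17.82
position: [0.6214, 0.0667, 0.1529]
tcp_rot: [0.083, -3.139, 0.0]
contact_force: [-0.4, -0.7, -2.4]
finger_gap: 0.0099
```

```bash
python3 -m inch '[{"grip":0,"tx":0,"ty":0,"tz":-10,"yaw":0},{"grip":0,"tx":0,"ty":0,"tz":-18,"yaw":0},{"grip":0,"tx":0,"ty":0,"tz":-26,"yaw":0},{"grip":0,"tx":0,"ty":0,"tz":-32,"yaw":0},{"grip":0,"tx":0,"ty":0,"tz":-37,"yaw":0},{"grip":0,"tx":0,"ty":0,"tz":-37,"yaw":0}]'; python3 -m inch '[{"grip":0,"tx":0,"ty":0,"tz":-2,"yaw":0},{"grip":0,"tx":0,"ty":0,"tz":-4,"yaw":0},{"grip":0,"tx":0,"ty":0,"tz":-4.5,"yaw":0},{"grip":0,"tx":0,"ty":0,"tz":-4.5,"yaw":0}]'
```

```text
time_s: 18.58
position: [0.6214, 0.0668, 0.1159]
tcp_rot: [0.083, -3.14, 0.0]
contact_force: [0.6, -2.0, -2.7]
finger_gap: 0.0098
time_s: 19.08
position: [0.6219, 0.0668, 0.1124]
tcp_rot: [-0.083, 3.14, -0.0]
contact_force: [0.5, -2.4, -0.3]
finger_gap: 0.0098
```

```bash
python3 -m inch '[{"grip":0,"tx":0,"ty":0,"tz":-1.5,"yaw":0},{"grip":0,"tx":0,"ty":0,"tz":-1.5,"yaw":0}]'
```

```text
time_s: 19.32
position: [0.622, 0.0668, 0.1123]
tcp_rot: [-0.083, 3.14, 0.0]
contact_force: [-3.0, -3.1, 6.7]
finger_gap: 0.0099
```

The tin plate is seated at z 0.1123, as predicted. Release it and go to the copper plate.

```bash
python3 -m inch '[{"grip":35,"tx":0,"ty":0,"tz":0,"yaw":0},{"grip":35,"tx":0,"ty":0,"tz":0,"yaw":0},{"grip":35,"tx":0,"ty":0,"tz":0,"yaw":0},{"grip":35,"tx":0,"ty":0,"tz":20,"yaw":0},{"grip":35,"tx":0,"ty":0,"tz":60,"yaw":0},{"grip":35,"tx":0,"ty":0,"tz":110,"yaw":0},{"grip":35,"tx":-25,"ty":-40,"tz":130,"yaw":-0.1},{"grip":35,"tx":-50,"ty":-85,"tz":130,"yaw":-0.2},{"grip":35,"tx":-75,"ty":-135,"tz":130,"yaw":-0.28},{"grip":35,"tx":-105,"ty":-180,"tz":130,"yaw":-0.28}]'; python3 -m inch '[{"grip":35,"tx":-30,"ty":-45,"tz":0,"yaw":0},{"grip":35,"tx":-60,"ty":-90,"tz":0,"yaw":0},{"grip":35,"tx":-80,"ty":-130,"tz":-20,"yaw":0},{"grip":35,"tx":-90,"ty":-145,"tz":-60,"yaw":0},{"grip":35,"tx":-90,"ty":-145,"tz":-90,"yaw":0},{"grip":35,"tx":-90,"ty":-145,"tz":-90,"yaw":0},{"grip":35,"tx":-90,"ty":-145,"tz":-90,"yaw":0}]'; python3 -c "
from h import *
f=cam('wrist');cv2.imwrite('pics/w7.png',f['img']);print(yawdir(),sensors.state()['position'])
b=cv2.cvtColor(f['img'],cv2.COLOR_BGR2HSV);m=((b[...,0]<6)|(b[...,0]>174))&(b[...,1]>150)&(b[...,2]>60)
for r in (250,262,280,290): print(r,np.nonzero(m[r])[0][[0,-1]] if m[r].any() else None)
print(px(f,[[.4274,-.2586,.124]]))"
```

```text
time_s: 20.58
position: [0.5163, -0.115, 0.2423]
tcp_rot: [0.357, 3.119, 0.0]
contact_force: [-0.2, 0.0, 0.5]
finger_gap: 0.0302
time_s: 21.45
position: [0.4279, -0.2583, 0.1525]
tcp_rot: [0.354, 3.119, -0.001]
contact_force: [0.1, -0.9, 1.2]
finger_gap: 0.0307
77.04805255943911 [ 0.42818709 -0.25827477  0.15263879]
250 [307 324]
262 [307 324]
280 [307 324]
290 [308 323]
[[316.70743615 275.6398283 ]]
```

The red tab spans cols 307–324, centred between the jaws. Down, grip, lift.

```bash
python3 -m inch '[{"grip":35,"tx":-0.5,"ty":-0.3,"tz":-15,"yaw":0},{"grip":35,"tx":-0.5,"ty":-0.3,"tz":-40,"yaw":0},{"grip":35,"tx":-0.5,"ty":-0.3,"tz":-57,"yaw":0},{"grip":35,"tx":-0.5,"ty":-0.3,"tz":-57,"yaw":0},{"grip":0,"tx":-0.5,"ty":-0.3,"tz":-57,"yaw":0},{"grip":0,"tx":-0.5,"ty":-0.3,"tz":-57,"yaw":0},{"grip":0,"tx":-0.5,"ty":-0.3,"tz":-57,"yaw":0},{"grip":0,"tx":-0.5,"ty":-0.3,"tz":-57,"yaw":0}]'; python3 -m inch '[{"grip":0,"tx":0,"ty":0,"tz":10,"yaw":0},{"grip":0,"tx":0,"ty":0,"tz":30,"yaw":0},{"grip":0,"tx":0,"ty":0,"tz":60,"yaw":0},{"grip":0,"tx":0,"ty":0,"tz":110,"yaw":0},{"grip":0,"tx":0,"ty":0,"tz":150,"yaw":0},{"grip":0,"tx":0,"ty":0,"tz":150,"yaw":0},{"grip":0,"tx":0,"ty":0,"tz":150,"yaw":0}]'
```

```text
time_s: 22.5
position: [0.4267, -0.2586, 0.0942]
tcp_rot: [0.355, 3.12, -0.0]
contact_force: [0.2, 0.2, 2.4]
finger_gap: 0.0096
time_s: 23.38
position: [0.4256, -0.2579, 0.2427]
tcp_rot: [-0.355, -3.12, -0.001]
contact_force: [-0.1, 0.1, -2.7]
finger_gap: 0.0094
```

```bash
python3 -m inch '[{"grip":0,"tx":25,"ty":30,"tz":0,"yaw":0},{"grip":0,"tx":55,"ty":70,"tz":0,"yaw":0.05},{"grip":0,"tx":85,"ty":115,"tz":0,"yaw":0.12},{"grip":0,"tx":115,"ty":160,"tz":0,"yaw":0.2},{"grip":0,"tx":150,"ty":205,"tz":0,"yaw":0.277},{"grip":0,"tx":175,"ty":245,"tz":0,"yaw":0.277},{"grip":0,"tx":198,"ty":275,"tz":0,"yaw":0.277},{"grip":0,"tx":198,"ty":275,"tz":-20,"yaw":0.277},{"grip":0,"tx":198,"ty":275,"tz":-40,"yaw":0.277},{"grip":0,"tx":198,"ty":275,"tz":-40,"yaw":0.277}]'; python3 -m inch '[{"grip":0,"tx":0,"ty":0,"tz":0,"yaw":0},{"grip":0,"tx":0,"ty":0,"tz":0,"yaw":0}]'
python3 -c "
from h import *
print(yawdir(),sensors.state()['position'])"
```

```text
time_s: 24.62
position: [0.6217, 0.0166, 0.1994]
tcp_rot: [0.079, -3.133, 0.001]
contact_force: [-0.8, 0.3, -2.8]
finger_gap: 0.0095
time_s: 24.88
position: [0.6247, 0.0166, 0.2044]
tcp_rot: [-0.078, 3.139, 0.0]
contact_force: [-0.0, 0.6, -0.6]
finger_gap: 0.0097
92.86387397293471 [0.62466213 0.01656725 0.20442436]
```

```bash
python3 -m inch '[{"grip":0,"tx":0,"ty":0.3,"tz":0,"yaw":0.002},{"grip":0,"tx":0,"ty":0.3,"tz":-15,"yaw":0.002},{"grip":0,"tx":0,"ty":0.3,"tz":-25,"yaw":0.002},{"grip":0,"tx":0,"ty":0.3,"tz":-32,"yaw":0.002},{"grip":0,"tx":0,"ty":0.3,"tz":-38,"yaw":0.002},{"grip":0,"tx":0,"ty":0.3,"tz":-44,"yaw":0.002},{"grip":0,"tx":0,"ty":0.3,"tz":-50,"yaw":0.002},{"grip":0,"tx":0,"ty":0.3,"tz":-50,"yaw":0.002}]'
```

```text
time_s: 25.88
position: [0.6239, 0.0168, 0.153]
tcp_rot: [0.082, -3.14, 0.0]
contact_force: [-0.4, -1.2, -1.7]
finger_gap: 0.0099
```

```bash
python3 -m inch '[{"grip":0,"tx":0,"ty":0,"tz":-10,"yaw":0},{"grip":0,"tx":0,"ty":0,"tz":-18,"yaw":0},{"grip":0,"tx":0,"ty":0,"tz":-26,"yaw":0},{"grip":0,"tx":0,"ty":0,"tz":-32,"yaw":0},{"grip":0,"tx":0,"ty":0,"tz":-37,"yaw":0},{"grip":0,"tx":0,"ty":0,"tz":-37,"yaw":0}]'; python3 -m inch '[{"grip":0,"tx":0,"ty":0,"tz":-2,"yaw":0},{"grip":0,"tx":0,"ty":0,"tz":-4,"yaw":0},{"grip":0,"tx":0,"ty":0,"tz":-5.5,"yaw":0},{"grip":0,"tx":0,"ty":0,"tz":-5.5,"yaw":0}]'
```

```text
time_s: 26.62
position: [0.6239, 0.0168, 0.116]
tcp_rot: [0.082, -3.14, 0.0]
contact_force: [-0.2, -1.7, -1.5]
finger_gap: 0.0098
time_s: 27.12
position: [0.6246, 0.0169, 0.1123]
tcp_rot: [-0.082, 3.139, 0.0]
contact_force: [-2.8, -1.9, 5.6]
finger_gap: 0.0098
```

The copper plate is seated. Release, rise, shut the fingers and go to the -x side of the lever.

```bash
python3 -m inch '[{"grip":35,"tx":0,"ty":0,"tz":0,"yaw":0},{"grip":35,"tx":0,"ty":0,"tz":0,"yaw":0},{"grip":35,"tx":0,"ty":0,"tz":0,"yaw":0},{"grip":35,"tx":0,"ty":0,"tz":20,"yaw":0},{"grip":35,"tx":0,"ty":0,"tz":60,"yaw":0},{"grip":0,"tx":0,"ty":0,"tz":110,"yaw":0},{"grip":0,"tx":-20,"ty":35,"tz":150,"yaw":0},{"grip":0,"tx":-45,"ty":80,"tz":150,"yaw":0},{"grip":0,"tx":-70,"ty":125,"tz":150,"yaw":0},{"grip":0,"tx":-83,"ty":160,"tz":150,"yaw":0}]'; python3 -m inch '[{"grip":0,"tx":0,"ty":0,"tz":0,"yaw":0},{"grip":0,"tx":0,"ty":0,"tz":0,"yaw":0}]'; python3 - <<'E'
from h import *
f=cam("scene"); cv2.imwrite("pics/s8.png",f["img"][170:470,180:580]); c=cv2.resize(f["img"][250:470,280:530],None,fx=3,fy=2.7,interpolation=cv2.INTER_CUBIC); cv2.imwrite("pics/c8.png",c); print(sensors.state()["position"])
E
```

```text
time_s: 28.38
position: [0.5401, 0.1794, 0.2632]
tcp_rot: [-0.085, 3.138, 0.003]
contact_force: [0.9, 0.7, 1.0]
finger_gap: 0.0006
time_s: 28.62
position: [0.5418, 0.1762, 0.2622]
tcp_rot: [-0.081, 3.139, -0.0]
contact_force: [0.3, 0.9, 0.3]
finger_gap: 0.0002
[0.54200197 0.17550577 0.26194263]
```

View pics/c8.png

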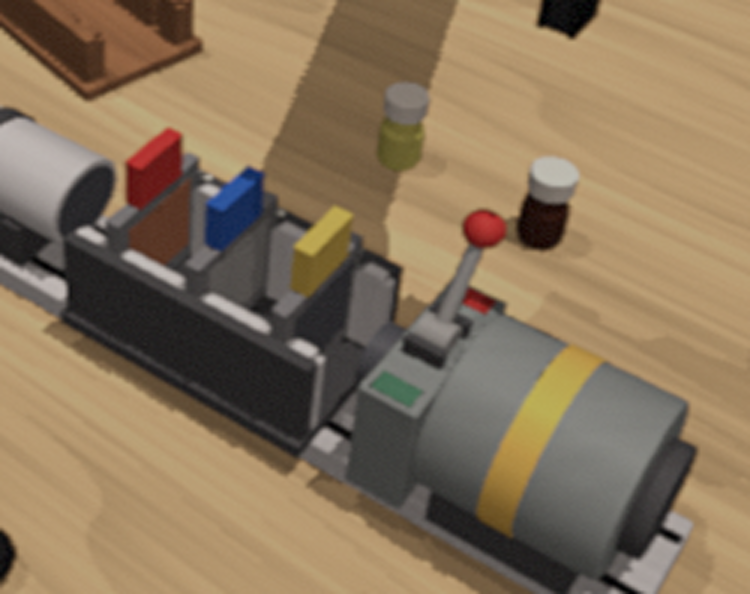

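All three plates stand level, in the order red, blue, yellow from the detector. The lever is still closed over the red mark, and the gripper is behind it at top right. Descend, then push.

```bash
python3 -m inch '[{"grip":0,"tx":0,"ty":2,"tz":-40,"yaw":0},{"grip":0,"tx":0,"ty":2,"tz":-80,"yaw":0},{"grip":0,"tx":0,"ty":2,"tz":-110,"yaw":0},{"grip":0,"tx":0,"ty":2,"tz":-120,"yaw":0},{"grip":0,"tx":10,"ty":2,"tz":-120,"yaw":0},{"grip":0,"tx":20,"ty":3,"tz":-120,"yaw":0},{"grip":0,"tx":28,"ty":3,"tz":-120,"yaw":0},{"grip":0,"tx":36,"ty":4,"tz":-120,"yaw":0},{"grip":0,"tx":44,"ty":4,"tz":-120,"yaw":0},{"grip":0,"tx":52,"ty":5,"tz":-120,"yaw":0}]'
```

```text
time_s: 29.92
position: [0.594, 0.1817, 0.1416]
tcp_rot: [-0.081, 3.14, -0.0]
contact_force: [-3.1, -1.8, 1.1]
finger_gap: 0.0004
```

```bash
python3 -m inch '[{"grip":0,"tx":8,"ty":0,"tz":0,"yaw":0},{"grip":0,"tx":16,"ty":1,"tz":0,"yaw":0},{"grip":0,"tx":23,"ty":1,"tz":0,"yaw":0},{"grip":0,"tx":29,"ty":1,"tz":0,"yaw":0},{"grip":0,"tx":34,"ty":1,"tz":0,"yaw":0},{"grip":0,"tx":34,"ty":1,"tz":0,"yaw":0}]'; python3 -m inch '[{"grip":0,"tx":2,"ty":0,"tz":0,"yaw":0},{"grip":0,"tx":3,"ty":0,"tz":0,"yaw":0},{"grip":0,"tx":3,"ty":0,"tz":0,"yaw":0}]'
```

```text
time_s: 30.68
position: [0.6274, 0.1833, 0.1409]
tcp_rot: [0.082, -3.14, -0.0]
contact_force: [-3.1, 0.6, 0.0]
finger_gap: 0.0005
time_s: 31.05
position: [0.6281, 0.1833, 0.1408]
tcp_rot: [0.083, -3.136, -0.0]
contact_force: [-8.6, -0.2, 1.3]
finger_gap: 0.0003
```

```bash
python3 -m inch '[{"grip":0,"tx":2,"ty":0,"tz":0,"yaw":0},{"grip":0,"tx":3,"ty":0,"tz":0,"yaw":0},{"grip":0,"tx":3,"ty":0,"tz":0,"yaw":0}]'; python3 -m inch '[{"grip":0,"tx":-20,"ty":0,"tz":0,"yaw":0},{"grip":0,"tx":-45,"ty":0,"tz":20,"yaw":0},{"grip":0,"tx":-80,"ty":0,"tz":60,"yaw":0},{"grip":0,"tx":-100,"ty":0,"tz":110,"yaw":0},{"grip":0,"tx":-100,"ty":0,"tz":160,"yaw":0},{"grip":0,"tx":-100,"ty":0,"tz":160,"yaw":0},{"grip":0,"tx":-100,"ty":0,"tz":160,"yaw":0}]';  python3 - <<'E'
from h import *
f=cam("scene"); g=cam("side"); print(sensors.state()["position"])
c=cv2.resize(f["img"][240:470,260:530],None,fx=1.9,fy=2,interpolation=cv2.INTER_CUBIC); d=cv2.resize(g["img"][130:380,200:410],None,fx=1.32,fy=1.84,interpolation=cv2.INTER_CUBIC)
cv2.imwrite("pics/c9.png",np.hstack([c,d])) if c.shape[0]==d.shape[0] else print(c.shape,d.shape)
cv2.imwrite("pics/c9.png",np.hstack([c,d]))
print("open",px(f,[[.6229+.034-.006,.0667+.114+.0018,.156]]),px(g,[[.6509,.1825,.156]]))
for v in(f,g):
    print([ (np.round(np.argwhere(m["pixels"])[:,::-1].mean(0),1),m["p"]) for m in masks_of(v,"shutter_knob")[:2]])
E
```

```text
time_s: 31.42
position: [0.6286, 0.1833, 0.1405]
tcp_rot: [0.083, -3.131, 0.001]
contact_force: [-14.3, -2.3, 4.2]
finger_gap: 0.0004
time_s: 32.3
position: [0.5341, 0.183, 0.3014]
tcp_rot: [-0.082, 3.138, 0.001]
contact_force: [0.5, -0.1, -0.5]
finger_gap: 0.0005
[0.53316298 0.18278691 0.29973861]
open [[416.71558922 365.32921422]] [[356.89706362 149.59378365]]
[(array([420.7, 368.1]), 0.63)]
[(array([351.1, 157. ]), 0.48)]
```

View pics/c9.png

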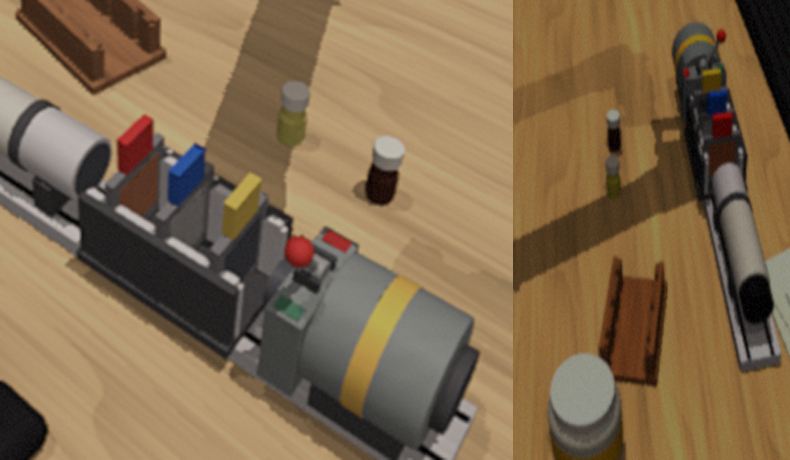

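The knob shows at scene pixel (418,366), against (417,365) predicted for the open stop. The plates are seated level and in order, and the vials and jar are where they were. Hand in.

```bash
python3 -c "
from cell import *
print(workorder.finish_job())"
```

```text
the job is handed in; nothing more can be done
None
```

The graded filter is set up and the job is handed in, at about 32 s on the robot's clock. The lead plate went into slot 1, tin into slot 2 and copper into slot 3, in that order. Each was held until it stood on the slot floor, then released. After all three were in, I pushed the shutter lever over to the open stop.

- **Plates:** each stopped within 0.4 mm of the expected floor height, with an upward reaction of 4–7 N on the wrist. The pictures show all three tabs level and in the right order.
- **Shutter:** it was still closed once all three plates were in. At the open stop the lever held against the push, with the force rising to 14 N. The knob then showed within about 2 pixels of where the open position should be.
- **Disagreement:** the network's knob mask was off by 5 pixels in the scene view and 9 in the side view, with low confidence. I relied on the picture instead.
- **Other objects:** the robot did not touch the detector, and the jar and vials look unmoved in the last pictures; I did not measure them again. The gripper was clear of everything at hand-in.
- **Refused move:** my first move command was rejected for missing keys. Nothing moved, so it had no effect on the job.

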